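# Hang the socket caddy on the drop-flap locking peg

## Task

Hang the red-and-black socket caddy by its eye on the steel peg of the blue stand: pick it up by its upright plate, ride the eye along the peg so that it swings the yellow drop flap up and goes right past it, and see the flap fall shut behind it. Set its weight down on the peg softly, let go and leave it hanging there locked in, locking it on with gentle pushes only (the caddy never bearing on the stand with more than about 15 N) and leaving the other things on the bench where they are.

Things in the scene. Friction and masses are not known exactly. Their poses are not given: they have to be found in the camera images.
- caddy: Loose socket caddy, 0.36 to 0.56 kg, standing on the bench. Black base 50 (x) x 100 (y) x 16 mm with six upright chrome sockets fixed on it (all below 52 mm); a red plate with an eye rises from its middle. Origin: centre of the underside, z up, the plate's faces look along +x and -x; front and back are alike.
- plate (a point): Middle of the top edge of the caddy's red plate, 166 mm above the underside. The plate is 8 mm thick (x) and 44 mm wide (y); its top 40 mm, above the eye, are solid: grip it there across the 44 mm.
- eye (a point): Centre of the caddy's eye, 115 mm above the underside: a rectangular hole right through the plate along x, 28 mm wide (y) and 22 mm high (104 to 126 mm above the underside).
- stand: Blue steel stand fixed to the bench: base plate 130 x 130 x 12 mm; post 30 (x) x 44 (y) mm, 200 mm high, around the origin (at bench level, z up). A level steel peg, 17 mm wide (y) and 14 mm high with a flat straight top, points along the stand's -x at y = 0, from the post to its blunt tip at x = -105 mm (the last 4 mm 11 mm wide).
- peg_base (a point): Foot of the post's front face (12 mm up), below the peg. The peg's HEIGHT IS NOT REPORTED: a clamp block (12 mm thick, 40 wide, 28 high) holds it on the post with its top anywhere from 150 to 190 mm above the bench, each time different: find it by touch or sight. It does not yield. Stand's axes.
- flap_foot (a point): Point on the bench right under the flap's pin (stand x = -89 mm), stand's axes. The pin lies 7 mm below the peg's top; the yellow flap hangs from it in the peg's slot, 5 mm thick, its round foot (8 mm thick, 16 wide) ending 25 mm below the pin. Flap about 60 g.
- flap (a joint): Flap angle (rad): 0 hangs shut (it cannot swing out to the tip); grows as the foot swings towards the post and up, stop 1.2; falls back by itself. An eye riding on the peg tilts it to about 1.0, passes under it and is free of it with the plate's middle past stand x = -57 mm (caddy's base meets the post at -40). An eye raised over 3 mm off the peg jams it at the stop.
- glovebox: Loose purple glove box 130 x 75 x 60 mm, origin at the centre of its underside. Bystander.
- redbin: Loose open red plastic bin 110 x 80 x 50 mm, origin at the centre of its underside. Bystander.
- dish: Loose round steel dish 100 mm across, 25 mm high, origin at the centre of its underside. Bystander.
- driver: Loose screwdriver with orange handle lying on the bench, lying along its x, origin on its underside. Bystander.
Not all that is in view belongs to the job. Several things look just like the caddy: the one meant starts nearest to the robot's base. There is more than one size of the stand; the one meant has the size given above.

How it is judged:
By the outcome, as a careful person would: the job done as asked, in the order asked, and still so for the second after the job is handed in, with the robot touching nothing.
It also fails if it takes over 61 s, if anything falls off the work surface, if the arm or the gripper's body presses on something with over 40 N, if the wrist force passes 120 N, or if a joint passes its speed limit or range.

## Robot

A 7-joint arm with a two-finger parallel gripper is mounted at the origin on the work surface. World frame = base frame: x ahead of the robot, y to its left, z up, the work surface at z = 0. Lengths are in m, angles in rad, forces in N, time in s.
With the tool pointing down it reaches from about 0.4 to 0.85 m from the base axis. Payload 10.4 kg.
Tool frame: the origin (TCP) lies between the finger pads; the fingertips stand ahead of it and the grasp point (between the pads) lies 5 mm behind it (manip.tip_extent is the z of the fingertips in the tool frame, in m); z points along the fingers, y is the line along which they close (so a half turn about z gives the same grasp; the last joint's range is limited). The gripper opens to 85 mm and grips with 20 to 120 N. Pads are 22 mm wide; open, the fingers measure 114 mm over their backs; the gripper's body (76 mm by 85 mm) begins 54 mm behind the grasp point. The pads swing forward as they close: fully open they stand 13 mm farther back than shut.
Start: joints at [-1.216, 0.332, -0.065, 1.46, 0.022, 1.35, -0.088], TCP at [0.231, 0.581, 0.245] pointing down, gripper open.
Joint ranges: [-2.6, 2.6], [-0.5, 2.12], [-1.47, 1.34], [0.16, 2.42], [-1.27, 4.41], [0.06, 2.06], [-2.6, 2.6]. Speed limits (rad/s): [2.22, 2.22, 2.79, 2.79, 3.14, 3.14, 3.14].

## Interface

Orientations are given as a unit quaternion [x, y, z, w].
In Python, from workcell import status, viewer, manip gives the robot as it stands.
- The arm moves only by the tool play_rows, never from a script. Its argument "plan" is one flat list of numbers, 7 for each row, row after row: the turn, a rotation vector about the tool's x, y, z in degrees, then the shift along the tool's x, y, z in m, then the opening, from 0 (shut) to 1 (fully open). In form: [ax, ay, az, dx, dy, dz, grip, ax, ay, az, dx, dy, dz, grip, ...]. A call has 1 to 20 rows; each row is the pose to reach, as a shift and turn from the pose commanded when the call began, along the tool's axes at that moment; what a row does not reach only later rows make up. A row lasts 1/8 s, in which the tool goes at most 62.5 mm and 10.7 degrees, less where a joint would pass 70% of its speed; a pose out of reach is approached as far as the arm can. A call with a gripper value outside its range is refused whole. The fingers move at their own pace and stop on an object; "squeeze" is the grip in N (left out, the last holds). Time passes only in rows, so rows that repeat a pose let the fingers close. It gives the time, the measured TCP pose, the force, the opening and the grip force at its end, in the units of the state.
- status.get_obs(): the state, without advancing time (a new reading comes with each control period).
- viewer.camera(name): name is "scene" or "top"; returns the picture (420x560x3 uint8, red, green, blue); there is no depth.
- viewer.camera_model(name): a dict with "fx", "fy", "cx", "cy" (pixels), "D" ([k1, k2, p1, p2, k3] as OpenCV has them; the pictures are not rectified), "R" (3x3) and "t" (3): a world point X has camera coordinates R X + t. Camera axes: x right, y down, z forward; pixel columns grow to the right and rows downward; lengths in m; the calibration is good to about 2 mm. A picture is of the moment at which its call begins. camera_model takes no time and is no camera call.
- manip.hand_in(): hands the job in; it is judged then, once.
The state is a dict: "clock": time; "joint_pos": joint angles; "joint_velocities": joint speeds; "tau": joint torques, N m; "position": TCP position; "ee_rot": TCP orientation; "ft_force": force on the tool from outside, world axes, zero at the start; "torque": the same for the moment, N m; "grip_width": opening from 0.0 (shut) to 1.0 (fully open); "grasp_force": force on a finger pad.
Only numpy, scipy, OpenCV 4.12 (cv2) and the standard library are available. Lean on these libraries where they do the work, as an engineer would, in place of code of your own. Each camera call takes 0.05 s, during which the arm holds its last target. There are 200 camera calls.

## Working session

There is one attempt and no reset: what is moved stays moved. The work goes in short steps, Python scripts to look and compute and a tool call to move; the robot and the scene stay as the last step left them, time stands still between calls to the robot, and variables do not carry over. Pictures are saved under pics/ and viewed, at most 10 in all, crops included, and the job is handed in when it is done.

Besides the shell and the picture viewer there is one more tool, called by a JSON object that holds its "fn" and its "kwargs", one argument or row to a line. play_rows: Moves the arm, as the interface text tells. Its arguments: {"type":"object","properties":{"plan":{"type":"array","items":{"type":"number"}},"squeeze":{"type":"number"}},"required":["plan"]}

```bash
mkdir -p pics; python3 - <<'E'
from workcell import status, viewer, manip
import cv2
for n in ("scene","top"):
    cv2.imwrite(f"pics/{n}0.png",cv2.cvtColor(viewer.camera(n),cv2.COLOR_RGB2BGR))
    m=viewer.camera_model(n); print(n,{k:(v.tolist() if hasattr(v,'tolist') else v) for k,v in m.items()})
print(status.get_obs(), manip.tip_extent)
E
```

```text
scene {'fx': 474.46505929718364, 'fy': 474.46505929718364, 'cx': 278.6395996702112, 'cy': 202.45058477732542, 'D': [-0.09506933252765361, 0.0, 0.0, 0.0, 0.0], 'R': [[0.7971347277672804, 0.6037215941899308, -0.009821532271098657], [0.4187780267876607, -0.5645128236940926, -0.7113017897944275], [-0.43497263140020337, 0.5628903166636381, -0.7028181139804892]], 't': [-0.41214935750959103, -0.17826427974078926, 1.4205638641187734]}
top {'fx': 404.7963081368324, 'fy': 404.7963081368324, 'cx': 282.1693828014059, 'cy': 205.94067392287226, 'D': [-0.015751647280845986, 0.0, 0.0, 0.0, 0.0], 'R': [[-0.0011213299763013398, -0.9999539379250562, 0.00953229496276612], [-0.996472047322164, 0.00031739343743069953, -0.08392471725886792], [0.08391782602438706, -0.009592772778441288, -0.9964265036548164]], 't': [-0.06267515094337783, 0.5584797704286858, 0.9202082052119699]}
{'clock': 0.1, 'joint_pos': array([-1.2155965 ,  0.33281301, -0.0646789 ,  1.46082924,  0.02161377,
        1.34989399, -0.08850406]), 'joint_velocities': array([-2.13992251e-04, -2.33830382e-03,  6.50950324e-04, -1.79582185e-03,
        7.24337389e-04, -1.26163323e-03,  7.46865336e-05]), 'tau': array([ 1.49065141e-03, -6.26750708e+01,  4.92994627e-02, -3.92427957e+01,
        1.63745438e-02,  6.99610740e-03,  5.04681122e-05]), 'position': array([0.2304528 , 0.58063514, 0.24460614]), 'ee_rot': array([ 1.87779617e-01,  9.82210989e-01, -6.18811575e-04, -7.99600827e-05]), 'ft_force': array([-0.19138414, -0.39286972, -0.4720192 ]), 'torque': array([-0.00110678,  0.01858664, -0.03463103]), 'grasp_force': 0.0, 'grip_width': 1.0007105982074294} 0.014
```

View pics/scene0.png

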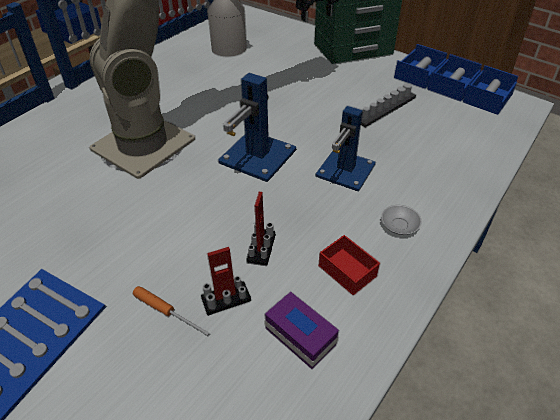

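View pics/top0.png

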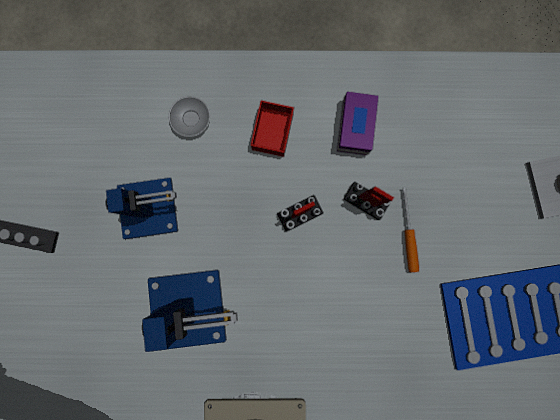

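The scene view shows two blue stands (bases near (257,157) and (346,170)) and two caddies (near (262,230) and (225,280)). In the top view the stands are at (187,310) and (148,207), with pegs pointing right (about -y), and the caddies are at (300,213) and (368,200).

```bash
cat > h.py <<'E'
from workcell import status, viewer, manip
import cv2, numpy as np
def M(n):
    m=viewer.camera_model(n); K=np.array([[m['fx'],0,m['cx']],[0,m['fy'],m['cy']],[0,0,1.]])
    return K,np.array(m['D'],float),np.array(m['R']),np.array(m['t'])
def ray(n,p):
    K,D,R,t=M(n); q=cv2.undistortPoints(np.array(p,float).reshape(-1,1,2),K,D).reshape(-1,2)
    return -R.T@t,(R.T@np.c_[q,np.ones(len(q))].T).T
def onz(n,p,z):
    c,d=ray(n,p); return c+d*((z-c[2])/d[:,2])[:,None]
def proj(n,X):
    K,D,R,t=M(n); return cv2.projectPoints(np.array(X,float).reshape(-1,3),cv2.Rodrigues(R)[0],t,K,D)[0].reshape(-1,2)
E
python3 - <<'E'
from h import *
im=cv2.imread('pics/top0.png'); hsv=cv2.cvtColor(im,cv2.COLOR_BGR2HSV)
def cont(mask,roi,name,z,k=3):
    m=np.zeros_like(mask); x0,y0,x1,y1=roi; m[y0:y1,x0:x1]=mask[y0:y1,x0:x1]
    m=cv2.morphologyEx(m,cv2.MORPH_CLOSE,np.ones((k,k)))
    c=max(cv2.findContours(m,0,2)[0],key=cv2.contourArea)
    b=cv2.boxPoints(cv2.minAreaRect(c)); print(name,b.round(1).tolist()); P=onz('top',b,z)
    print('  world',P.round(4).tolist(),'sides',np.linalg.norm(P[1]-P[0]).round(3),np.linalg.norm(P[2]-P[1]).round(3),'c',P.mean(0).round(3), 'ang',[np.degrees(np.arctan2(*(P[(i+1)%4]-P[i])[[1,0]])).round(1) for i in range(2)])
blue=cv2.inRange(hsv,(95,120,30),(125,255,255))
cont(blue,(135,262,235,360),'standBig',.012,9)
cont(blue,(95,170,185,245),'standSmall',.012,9)
dark=cv2.inRange(hsv,(0,0,0),(180,255,70))
red=cv2.inRange(hsv,(0,130,60),(8,255,255))|cv2.inRange(hsv,(172,130,60),(180,255,255))
for nm,r in (('A',(270,185,330,240)),('B',(335,170,398,225))):
    cont(dark,r,'base'+nm,.016,9); cont(red,r,'red'+nm,.166,1)
a=im[170:240,265:400]; b=im[260:360,135:245]; a=cv2.resize(a,None,fx=4,fy=4); b=cv2.resize(b,None,fx=3,fy=3)
out=np.zeros((580,540,3),np.uint8); out[:280,:540]=a; out[280:580,:330]=b
cv2.imwrite('pics/crop1.png',out)
s=cv2.imread('pics/scene0.png'); cv2.imwrite('pics/crop2.png',np.hstack([cv2.resize(s[60:185,205:305],None,fx=4,fy=4),cv2.resize(s[185:310,195:285],None,fx=4,fy=4)]))
E
```

```text
standBig [[136.6999969482422, 279.20001220703125], [217.8000030517578, 269.6000061035156], [226.3000030517578, 341.79998779296875], [145.1999969482422, 351.29998779296875]]
  world [[0.3888, 0.2751, 0.012], [0.4107, 0.0868, 0.012], [0.2462, 0.0655, 0.012], [0.2249, 0.2514, 0.012]] sides 0.19 0.166 c [0.318 0.17  0.012] ang [np.float64(-83.4), np.float64(-172.6)]
standSmall [[104.5, 186.60000610351562], [170.1999969482422, 177.3000030517578], [177.8000030517578, 230.89999389648438], [112.19999694824219, 240.3000030517578]]
  world [[0.6054, 0.3575, 0.012], [0.6278, 0.2024, 0.012], [0.5008, 0.1816, 0.012], [0.4789, 0.335, 0.012]] sides 0.157 0.129 c [0.553 0.269 0.012] ang [np.float64(-81.8), np.float64(-170.7)]
baseA [[270.79998779296875, 215.60000610351562], [313.6000061035156, 194.1999969482422], [323.0, 213.0], [280.20001220703125, 234.39999389648438]]
  world [[0.5364, -0.0365, 0.016], [0.5869, -0.1373, 0.016], [0.5424, -0.1591, 0.016], [0.4923, -0.0585, 0.016]] sides 0.113 0.05 c [ 0.539 -0.098  0.016] ang [np.float64(-63.4), np.float64(-153.9)]
redA [[292.79998779296875, 210.600
[... 351 characters left out ...]
.70001220703125, 204.3000030517578], [354.6000061035156, 176.5], [392.1000061035156, 197.89999389648438], [376.20001220703125, 225.6999969482422]]
  world [[0.563, -0.1964, 0.016], [0.6291, -0.235, 0.016], [0.5781, -0.323, 0.016], [0.5125, -0.2839, 0.016]] sides 0.077 0.102 c [ 0.571 -0.26   0.016] ang [np.float64(-30.3), np.float64(-120.1)]
redB [[372.3999938964844, 189.0], [374.29998779296875, 185.8000030517578], [393.1000061035156, 197.10000610351562], [391.20001220703125, 200.3000030517578]]
  world [[0.5802, -0.2415, 0.166], [0.5867, -0.2455, 0.166], [0.5641, -0.2827, 0.166], [0.5576, -0.2786, 0.166]] sides 0.008 0.044 c [ 0.572 -0.262  0.166] ang [np.float64(-31.7), np.float64(-121.4)]
```

View pics/crop1.png

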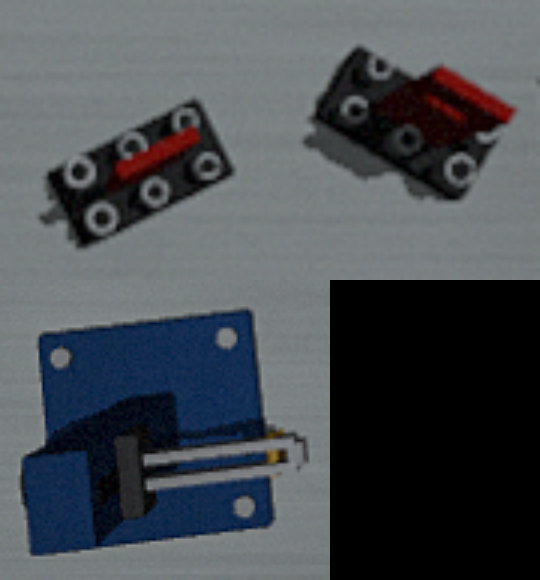

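View pics/crop2.png

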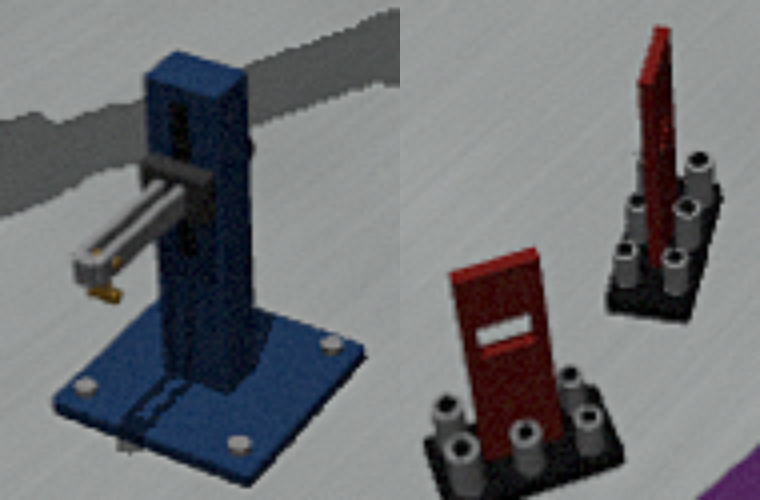

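Sizes settle it: the smaller stand has the 130 mm base (the big one measures 166 mm), so it is the one meant. Caddy A, with its plate top at (0.543, -0.105), is nearest to the base. Next I zoom in on the right stand.

```bash
python3 - <<'E'
from h import *
t=cv2.imread('pics/top0.png'); s=cv2.imread('pics/scene0.png')
a=cv2.resize(t[170:245,100:190],None,fx=4,fy=4,interpolation=cv2.INTER_CUBIC)   # 360x300
b=cv2.resize(s[100:195,310:385],None,fx=5.8,fy=5.8,interpolation=cv2.INTER_CUBIC) # 435x551
o=np.zeros((560,800,3),np.uint8); o[:300,:360]=a; o[:b.shape[0],362:362+b.shape[1]]=b
cv2.imwrite('pics/crop3.png',o)
E
```

```text
(no output)
```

View pics/crop3.png

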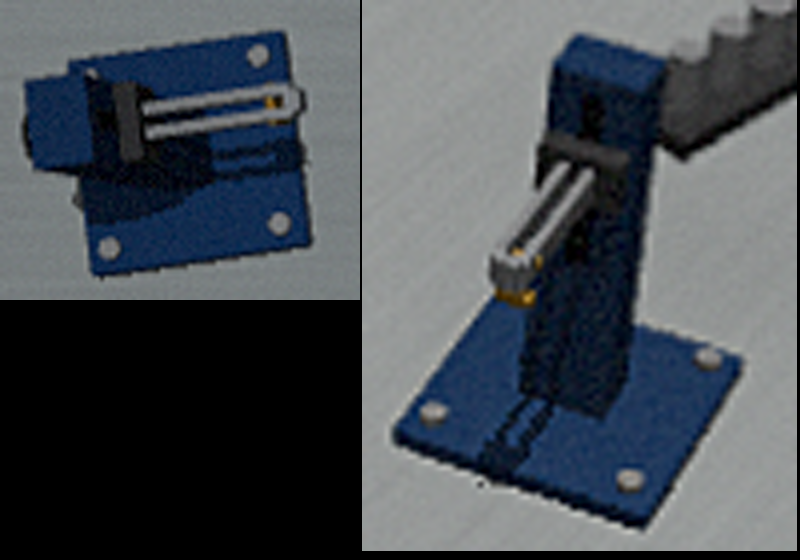

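{"fn": "play_rows", "kwargs": {
  "plan": [0,0,10.5,-0.04,-0.04,0,1,0,0,21,-0.09,-0.09,0,1,0,0,31.5,-0.14,-0.14,0,1,0,0,42,-0.19,-0.19,0,1,0,0,52.5,-0.24,-0.24,0,1,0,0,63,-0.29,-0.29,0,1,0,0,73.5,-0.34,-0.34,0,1,0,0,84,-0.39,-0.39,0,1,0,0,94.5,-0.45,-0.45,0,1,0,0,105,-0.5,-0.49,0,1,0,0,115.5,-0.53,-0.51,0,1,0,0,126,-0.544,-0.522,0,1,0,0,131.7,-0.544,-0.522,0,1,0,0,131.7,-0.544,-0.522,0,1,0,0,131.7,-0.544,-0.522,0,1,0,0,131.7,-0.544,-0.522,0,1],
  "squeeze": 60
}}

```text
clock: 2.1
position: [0.5435, -0.1037, 0.2454]
ee_rot: [0.973, 0.232, 0.0, -0.0]
ft_force: [-0.4, 1.3, -0.3]
grip_width: 1.003
grasp_force: 0.0
```

Crop 3 (top part at offset (100,170) ×4, scene part at offset (310,100) ×5.8) shows the base corners, post top and peg clearly. The peg tip is near top (174,195) and scene (336,145.5). Now I grasp the plate and solve for the stand pose.

{"fn": "play_rows", "kwargs": {
  "plan": [0,0,0,0,0,0.03,1,0,0,0,0,0,0.06,1,0,0,0,0,0,0.085,1,0,0,0,0,0,0.1,1,0,0,0,0,0,0.1,1,0,0,0,0,0,0.1,0.3,0,0,0,0,0,0.1,0.3,0,0,0,0,0,0.1,0.3,0,0,0,0,0,0.1,0.3,0,0,0,0,0,0.1,0.3],
  "squeeze": 60
}}

```text
clock: 3.35
position: [0.5441, -0.1047, 0.1463]
ee_rot: [0.973, 0.231, 0.001, -0.0]
ft_force: [-2.5, 1.0, 6.3]
grip_width: 0.499
grasp_force: 60.7
```

```bash
python3 - <<'E'
from h import *
from scipy.optimize import least_squares
T=lambda u,v:(100+u/4,170+v/4); S=lambda u,v:(310+(u-362)/5.8,100+v/5.8)
# (cam, pixel, stand xyz or peg point with z=None)
pts=[('top',T(287,31),(-.065,.065,.012)),('top',T(312,243),(-.065,-.065,.012)),('top',T(92,276),(.065,-.065,.012)),
('top',T(25,82),(.015,.022,.2)),('top',T(34,170),(.015,-.022,.2)),
('scene',S(394,430),(-.065,-.065,.012)),('scene',S(643,520),(-.065,.065,.012)),('scene',S(743,362),(.065,.065,.012)),
('scene',S(552,62),(-.015,-.022,.2)),('scene',S(650,95),(-.015,.022,.2)),('scene',S(668,60),(.015,.022,.2)),('scene',S(577,35),(.015,-.022,.2)),
('top',T(299,86),(-.101,.0085,None)),('top',T(301,112),(-.101,-.0085,None)),
('scene',S(490,258),(-.103,-.007,None)),('scene',S(533,270),(-.103,.007,None))]
best=None
for sg in (1,-1):   # sign of stand y in my corner labels
    def W(p):
        c,s=np.cos(p[2]),np.sin(p[2]); r=[]
        for n,px,X in pts:
            x,y=X[0],sg*X[1]; z=p[3] if X[2] is None else X[2]
            r.append(proj(n,[p[0]+c*x-s*y,p[1]+s*x+c*y,z])[0]-px)
        return np.array(r)
    f=least_squares(lambda p:W(p).ravel(),[.554,.256,np.radians(99.3),.165],loss='soft_l1',x_scale=[.01,.01,.05,.01])
    print(sg,f.cost,f.x[:2],np.degrees(f.x[2]),f.x[3]); 
    if best is None or f.cost<best[0]: best=(f.cost,W(f.x).round(1).tolist())
print(best)
o=status.get_obs();print(o['position'],o['grip_width'],o['grasp_force'],o['ft_force'])
E
```

```text
1 476.40940442891065 [0.57280629 0.25528363] 84.74468272033144 0.1515245653036214
-1 11.368623607859035 [0.55720917 0.2545708 ] 98.0378724852589 0.15785658227949276
(np.float64(11.368623607859035), [[-0.2, -1.7], [0.1, -0.4], [-0.0, -0.8], [0.2, -2.0], [0.3, -1.1], [-1.3, -0.5], [-0.0, -0.5], [0.2, -1.0], [-1.2, 0.1], [-1.7, -0.7], [-0.3, -0.7], [-0.8, -1.0], [-1.2, -1.7], [-0.7, 0.1], [-0.7, 0.5], [-2.9, 0.1]])
[ 0.54411025 -0.10472749  0.14625766] 0.498984384225598 60.67608833312988 [-2.46170188  0.97167566  6.31260576]
```

{"fn": "play_rows", "kwargs": {
  "plan": [0,0,0,0,0,-0.005,0.3,0,0,0,0,0,-0.02,0.3,0,0,0,0,0,-0.04,0.3,0,0,-9,0.01,-0.015,-0.05,0.3,0,0,-18,0.025,-0.035,-0.05,0.3,0,0,-27,0.045,-0.06,-0.05,0.3,0,0,-36,0.065,-0.085,-0.05,0.3,0,0,-45,0.085,-0.11,-0.05,0.3,0,0,-54,0.105,-0.135,-0.045,0.3,0,0,-63,0.117,-0.153,-0.04,0.3,0,0,-69,0.122,-0.161,-0.04,0.3,0,0,-71.5,0.123,-0.163,-0.04,0.3,0,0,-71.5,0.123,-0.163,-0.04,0.3,0,0,-71.5,0.123,-0.163,-0.04,0.3,0,0,-71.5,0.123,-0.163,-0.04,0.3,0,0,-71.5,0.123,-0.163,-0.04,0.3]
}}

```text
clock: 5.35
position: [0.5804, 0.0958, 0.1854]
ee_rot: [0.655, 0.755, 0.0, -0.0]
ft_force: [-1.0, -0.8, -5.1]
grip_width: 0.505
grasp_force: 62.0
```

```bash
python3 - <<'E'
from h import *
o=status.get_obs();print(o['position'],o['ee_rot'],o['grip_width'],o['grasp_force'],o['ft_force'],o['torque'])
t=viewer.camera('top')[:,:,::-1]; s=viewer.camera('scene')[:,:,::-1]
cv2.imwrite('pics/top1.png',t); cv2.imwrite('pics/scene1.png',s)
a=cv2.resize(t[160:260,100:260],None,fx=2.5,fy=2.5,interpolation=cv2.INTER_CUBIC)
b=cv2.resize(s[95:220,260:360],None,fx=4,fy=4,interpolation=cv2.INTER_CUBIC)
o=np.zeros((500,800,3),np.uint8); o[:250,:400]=a; o[:,400:]=b
cv2.imwrite('pics/crop4.png',o)
E
```

```text
[0.58042393 0.09580767 0.18535589] [ 6.55240782e-01  7.55420093e-01  2.83502340e-05 -4.74536927e-06] 0.5054840997121887 61.96830153465271 [-1.0386779  -0.78439435 -5.06918276] [-0.01188957  0.06590712  0.02817699]
```

View pics/crop4.png

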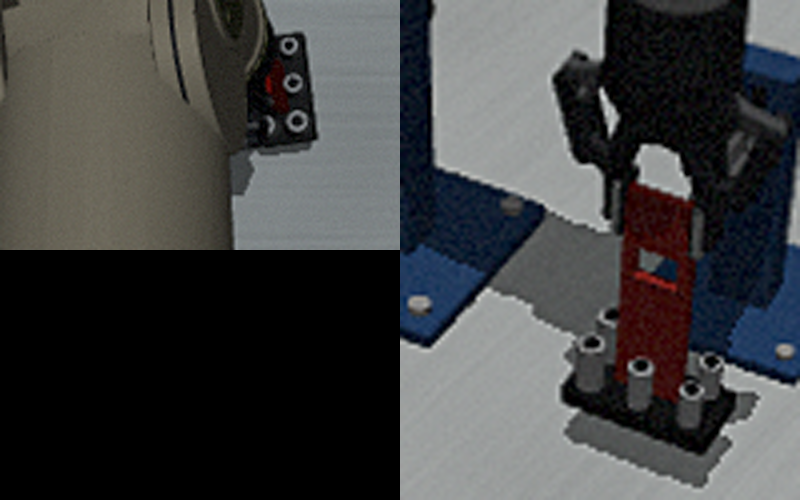

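The caddy hangs straight in the grip, aligned with the peg axis, with its eye visible at crop (657,265). The gripper hides the peg, so I refine its height from the first pictures, allowing for a per-camera bias.

```bash
python3 - <<'E'
from h import *
from scipy.optimize import least_squares
T=lambda u,v:(100+u/4,170+v/4); S=lambda u,v:(310+(u-362)/5.8,100+v/5.8)
pts=[('top',T(287,31),(-.065,-.065,.012)),('top',T(312,243),(-.065,.065,.012)),('top',T(92,276),(.065,.065,.012)),
('top',T(25,82),(.015,-.022,.2)),('top',T(34,170),(.015,.022,.2)),
('scene',S(394,430),(-.065,.065,.012)),('scene',S(643,520),(-.065,-.065,.012)),('scene',S(743,362),(.065,-.065,.012)),
('scene',S(552,62),(-.015,.022,.2)),('scene',S(650,95),(-.015,-.022,.2)),('scene',S(668,60),(.015,-.022,.2)),('scene',S(577,35),(.015,.022,.2)),
('top',T(299,86),(-.101,-.0085,None)),('top',T(301,112),(-.101,.0085,None)),('top',T(143,103),(-.027,-.0085,None)),('top',T(146,138),(-.027,.0085,None)),
('scene',S(490,258),(-.101,.0085,None)),('scene',S(533,270),(-.103,-.007,None)),('scene',S(570,162),(-.027,.0085,None)),('scene',S(606,184),(-.027,-.0085,None))]
def W(p,use):
    c,s=np.cos(p[2]),np.sin(p[2]); r=[]
    for n,px,(x,y,z) in use:
        b=p[4:6] if n=='top' else p[6:8]
        r.append(proj(n,[p[0]+c*x-s*y,p[1]+s*x+c*y,p[3] if z is None else z])[0]-px+b)
    return np.array(r)
for nm,use in (('all',pts),('scene',[q for q in pts if q[0]=='scene']),('nopegtop',[q for q in pts if not(q[0]=='top' and q[2][2] is None)])):
    f=least_squares(lambda p:np.r_[W(p,use).ravel(),p[4:]/1.],[.557,.2546,np.radians(98),.16,0,0,0,0],loss='soft_l1',x_scale=[.01,.01,.05,.01,1,1,1,1])
    print(nm,f.cost.round(2),f.x[:2].round(4),np.degrees(f.x[2]).round(2),f.x[3].round(4),f.x[4:].round(2),W(f.x,use).round(1).tolist())
E
```

```text
all 9.84 [0.5569 0.2552] 98.2 0.1596 [0.24 0.9  1.05 0.75] [[-0.4, -0.7], [0.1, 0.6], [0.0, 0.3], [0.0, -0.9], [0.3, -0.0], [-0.2, 0.1], [1.1, 0.0], [1.2, -0.4], [-0.1, 0.7], [-0.6, -0.2], [0.7, -0.1], [0.3, -0.4], [-1.5, -0.9], [-1.0, 0.9], [0.7, 0.1], [0.9, -0.3], [0.3, -0.1], [-1.6, 0.1], [-1.5, 0.7], [-1.5, -1.2]]
scene 5.13 [0.561  0.2546] 98.58 0.1602 [-0.    0.   -0.13  0.14] [[-0.2, 0.3], [1.4, 0.1], [1.1, -0.5], [-0.0, 0.8], [-0.4, -0.1], [0.9, -0.1], [0.3, -0.4], [0.6, -0.1], [-1.2, 0.2], [-1.3, 0.6], [-1.3, -1.3]]
nopegtop 7.24 [0.557  0.2554] 98.31 0.1597 [0.24 0.9  0.96 0.76] [[-0.5, -0.8], [0.1, 0.5], [0.0, 0.3], [-0.1, -0.9], [0.2, -0.1], [-0.2, 0.1], [1.2, -0.0], [1.2, -0.5], [-0.1, 0.7], [-0.6, -0.2], [0.7, -0.1], [0.2, -0.4], [0.3, -0.1], [-1.6, 0.1], [-1.5, 0.7], [-1.5, -1.2]]
```

{"fn": "play_rows", "kwargs": {
  "plan": [0,0,0,0.02,0,0,0.3,0,0,0,0.04,0,0,0.3,0,0,0,0.047,0,0,0.3,0,0,0,0.05,0,0,0.3,0,0,0,0.052,0,0,0.3,0,0,0,0.054,0,0,0.3,0,0,0,0.054,0,0,0.3,0,0,0,0.054,0,0,0.3]
}}

```text
clock: 6.45
position: [0.5728, 0.1491, 0.1853]
ee_rot: [0.655, 0.755, 0.0, 0.0]
ft_force: [0.8, 0.5, -4.2]
grip_width: 0.504
grasp_force: 62.0
```

{"fn": "play_rows", "kwargs": {
  "plan": [0,0,0,0.002,0,0,0.3,0,0,0,0.004,0,0,0.3,0,0,0,0.006,0,0,0.3,0,0,0,0.006,0,0,0.3,0,0,0,0.006,0,0,0.3]
}}

```text
clock: 7.08
position: [0.5719, 0.1553, 0.1853]
ee_rot: [0.655, 0.756, 0.0, 0.0]
ft_force: [0.6, -0.5, -4.9]
grip_width: 0.504
grasp_force: 62.0
```

{"fn": "play_rows", "kwargs": {
  "plan": [0,0,0,0.002,0,0,0.3,0,0,0,0.002,0,0.001,0.3,0,0,0,0.002,0,0.002,0.3,0,0,0,0.002,0,0.002,0.3,0,0,0,0.002,0,0.002,0.3]
}}

```text
clock: 7.7
position: [0.5716, 0.1573, 0.1833]
ee_rot: [0.655, 0.756, -0.0, -0.0]
ft_force: [0.1, -0.5, -4.2]
grip_width: 0.505
grasp_force: 62.0
```

{"fn": "play_rows", "kwargs": {
  "plan": [0,0,0,0,0,0.001,0.3,0,0,0,0,0,0.001,0.3,0,0,0,0,0,0.001,0.3]
}}

```text
clock: 8.07
position: [0.5716, 0.1573, 0.1823]
ee_rot: [0.655, 0.756, 0.0, -0.0]
ft_force: [-0.4, 0.2, -5.0]
grip_width: 0.503
grasp_force: 62.0
```

```bash
python3 - <<'E'
from h import *
s=viewer.camera('scene')[:,:,::-1]
cv2.imwrite('pics/crop5.png',cv2.resize(s[95:220,280:390],None,fx=4.5,fy=4.5,interpolation=cv2.INTER_CUBIC))
E
```

```text
(no output)
```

View pics/crop5.png

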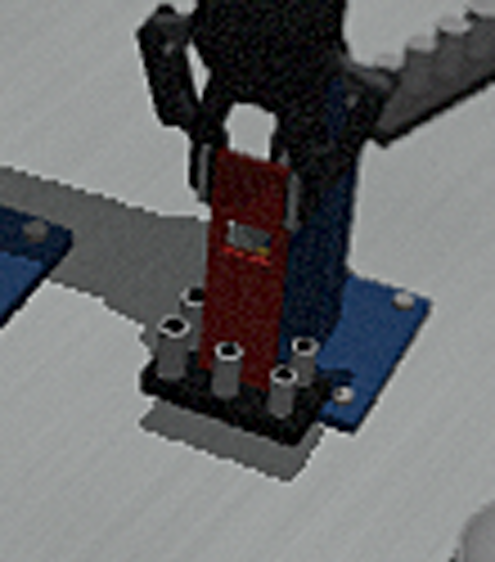

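The picture shows the peg tip (grey) standing in the eye around crop (245,235), with a hint of yellow at its lower right. The eye is around the tip, so I keep lowering for contact.

{"fn": "play_rows", "kwargs": {
  "plan": [0,0,0,0,0,0.001,0.3,0,0,0,0,0,0.001,0.3,0,0,0,0,0,0.001,0.3]
}}

```text
clock: 8.5
position: [0.5716, 0.1573, 0.1813]
ee_rot: [0.655, 0.756, 0.0, -0.0]
ft_force: [0.2, 0.2, -5.4]
grip_width: 0.502
grasp_force: 62.0
```

{"fn": "play_rows", "kwargs": {
  "plan": [0,0,0,0,0,0.0005,0.3,0,0,0,0,0,0.0005,0.3,0,0,0,0,0,0.0005,0.3]
}}

```text
clock: 8.88
position: [0.5716, 0.1573, 0.1808]
ee_rot: [0.655, 0.756, 0.0, -0.0]
ft_force: [0.5, -0.6, -5.5]
grip_width: 0.502
grasp_force: 62.0
```

{"fn": "play_rows", "kwargs": {
  "plan": [0,0,0,0,0,0.0005,0.3,0,0,0,0,0,0.0005,0.3,0,0,0,0,0,0.0005,0.3]
}}

```text
clock: 9.25
position: [0.5716, 0.1573, 0.1803]
ee_rot: [0.655, 0.756, 0.0, -0.0]
ft_force: [-0.2, -0.1, -5.3]
grip_width: 0.499
grasp_force: 62.0
```

{"fn": "play_rows", "kwargs": {
  "plan": [0,0,0,0,0,0.0005,0.3,0,0,0,0,0,0.001,0.3,0,0,0,0,0,0.001,0.3,0,0,0,0,0,0.001,0.3]
}}

```text
clock: 9.75
position: [0.5718, 0.1574, 0.1799]
ee_rot: [0.655, 0.756, 0.0, 0.0]
ft_force: [-4.6, -2.4, 6.3]
grip_width: 0.507
grasp_force: 62.8
```

{"fn": "play_rows", "kwargs": {
  "plan": [0,0,0,0,0,0.0005,0.3,0,0,0,0,0,0.0005,0.3,0,0,0,0,0,0.0005,0.3]
}}

```text
clock: 10.12
position: [0.5718, 0.1573, 0.1798]
ee_rot: [0.655, 0.756, 0.0, 0.0]
ft_force: [-5.6, -2.1, 9.4]
grip_width: 0.501
grasp_force: 63.5
```

{"fn": "play_rows", "kwargs": {
  "plan": [0,0,0,0,0,0.0005,0.3,0,0,0,0,0,0.0005,0.3,0,0,0,0,0,0.0005,0.3]
}}

```text
clock: 10.5
position: [0.5718, 0.1574, 0.1798]
ee_rot: [0.655, 0.756, 0.001, 0.0]
ft_force: [-7.7, -2.2, 13.0]
grip_width: 0.499
grasp_force: 63.9
```

Contact is found at TCP z ≈ 0.180, but I pressed too far by batching the steps. Backing off.

{"fn": "play_rows", "kwargs": {
  "plan": [0,0,0,0,0,-0.0017,0.3,0,0,0,0,0,-0.0017,0.3,0,0,0,0,0,-0.0017,0.3]
}}

```text
clock: 10.88
position: [0.5718, 0.1573, 0.18]
ee_rot: [0.655, 0.756, 0.0, 0.0]
ft_force: [-1.1, -0.5, 0.9]
grip_width: 0.499
grasp_force: 62.5
```

{"fn": "play_rows", "kwargs": {
  "plan": [0,0,0,0,0,-0.0006,0.3,0,0,0,0,0,-0.0006,0.3,0,0,0,0.001,0,-0.0006,0.3,0,0,0,0.002,0,-0.0006,0.3,0,0,0,0.003,0,-0.0006,0.3,0,0,0,0.003,0,-0.0006,0.3]
}}

```text
clock: 11.62
position: [0.5712, 0.1605, 0.1806]
ee_rot: [0.655, 0.756, 0.0, -0.0]
ft_force: [-0.1, -0.3, -3.9]
grip_width: 0.496
grasp_force: 62.2
```

{"fn": "play_rows", "kwargs": {
  "plan": [0,0,0,0.001,0,0,0.3,0,0,0,0.002,0,0,0.3,0,0,0,0.003,0,0,0.3,0,0,0,0.004,0,0,0.3,0,0,0,0.005,0,0,0.3,0,0,0,0.005,0,0,0.3]
}}

```text
clock: 12.38
position: [0.5705, 0.1654, 0.1806]
ee_rot: [0.655, 0.756, 0.0, -0.0]
ft_force: [0.6, -0.6, -4.8]
grip_width: 0.503
grasp_force: 62.2
```

{"fn": "play_rows", "kwargs": {
  "plan": [0,0,0,0.001,0,0,0.3,0,0,0,0.002,0,0,0.3,0,0,0,0.003,0,0,0.3,0,0,0,0.004,0,0,0.3,0,0,0,0.005,0,0,0.3,0,0,0,0.006,0,0,0.3,0,0,0,0.007,0,0,0.3,0,0,0,0.008,0,0,0.3,0,0,0,0.008,0,0,0.3]
}}

```text
clock: 13.5
position: [0.5694, 0.1733, 0.1806]
ee_rot: [0.655, 0.756, 0.0, -0.0]
ft_force: [-0.4, 0.1, -5.2]
grip_width: 0.5
grasp_force: 61.9
```

{"fn": "play_rows", "kwargs": {
  "plan": [0,0,0,0.001,0,0.0003,0.3,0,0,0,0.002,0,0.0003,0.3,0,0,0,0.003,0,0.0003,0.3,0,0,0,0.004,0,0.0003,0.3,0,0,0,0.005,0,0.0003,0.3,0,0,0,0.006,0,0.0003,0.3,0,0,0,0.007,0,0.0003,0.3,0,0,0,0.007,0,0.0003,0.3]
}}

```text
clock: 14.5
position: [0.5683, 0.1803, 0.1803]
ee_rot: [0.655, 0.756, 0.0, -0.0]
ft_force: [0.3, -0.0, -4.5]
grip_width: 0.499
grasp_force: 61.9
```

{"fn": "play_rows", "kwargs": {
  "plan": [0,0,0,0.001,0,0,0.3,0,0,0,0.002,0,0,0.3,0,0,0,0.003,0,0,0.3,0,0,0,0.004,0,0,0.3,0,0,0,0.005,0,0,0.3,0,0,0,0.006,0,0,0.3,0,0,0,0.007,0,0,0.3,0,0,0,0.007,0,0,0.3]
}}

```text
clock: 15.5
position: [0.5673, 0.1872, 0.1803]
ee_rot: [0.655, 0.756, 0.0, -0.0]
ft_force: [-0.5, 1.0, -6.4]
grip_width: 0.499
grasp_force: 61.9
```

{"fn": "play_rows", "kwargs": {
  "plan": [0,0,0,0.001,0,0,0.3,0,0,0,0.002,0,0,0.3,0,0,0,0.003,0,0,0.3,0,0,0,0.004,0,0,0.3,0,0,0,0.005,0,0,0.3,0,0,0,0.006,0,0,0.3,0,0,0,0.007,0,0,0.3,0,0,0,0.007,0,0,0.3]
}}

```text
clock: 16.5
position: [0.5664, 0.1941, 0.1803]
ee_rot: [0.655, 0.756, 0.0, -0.0]
ft_force: [0.6, -0.4, -4.1]
grip_width: 0.502
grasp_force: 62.0
```

{"fn": "play_rows", "kwargs": {
  "plan": [0,0,0,0.001,0,0,0.3,0,0,0,0.002,0,0,0.3,0,0,0,0.003,0,0,0.3,0,0,0,0.004,0,0,0.3,0,0,0,0.005,0,0,0.3,0,0,0,0.006,0,0,0.3,0,0,0,0.006,0,0,0.3]
}}

```text
clock: 17.38
position: [0.5655, 0.2, 0.1803]
ee_rot: [0.655, 0.756, 0.0, -0.0]
ft_force: [-0.4, -0.2, -4.9]
grip_width: 0.501
grasp_force: 62.0
```

{"fn": "play_rows", "kwargs": {
  "plan": [0,0,0,0.001,0,0,0.3,0,0,0,0.002,0,0,0.3,0,0,0,0.003,0,0,0.3,0,0,0,0.004,0,0,0.3,0,0,0,0.004,0,0,0.3]
}}

```text
clock: 18.0
position: [0.5649, 0.204, 0.1803]
ee_rot: [0.655, 0.756, 0.0, -0.0]
ft_force: [-0.4, -0.3, -4.6]
grip_width: 0.503
grasp_force: 62.0
```

{"fn": "play_rows", "kwargs": {
  "plan": [0,0,0,0.001,0,0,0.3,0,0,0,0.002,0,0,0.3,0,0,0,0.003,0,0,0.3,0,0,0,0.003,0,0,0.3]
}}

```text
clock: 18.5
position: [0.5645, 0.2069, 0.1803]
ee_rot: [0.655, 0.756, 0.0, -0.0]
ft_force: [0.4, 0.0, -4.4]
grip_width: 0.5
grasp_force: 62.0
```

```bash
python3 - <<'E'
from h import *
s=viewer.camera('scene')[:,:,::-1]
cv2.imwrite('pics/crop6.png',cv2.resize(s[85:205,295:405],None,fx=4.8,fy=4.8,interpolation=cv2.INTER_CUBIC))
E
```

```text
(no output)
```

View pics/crop6.png

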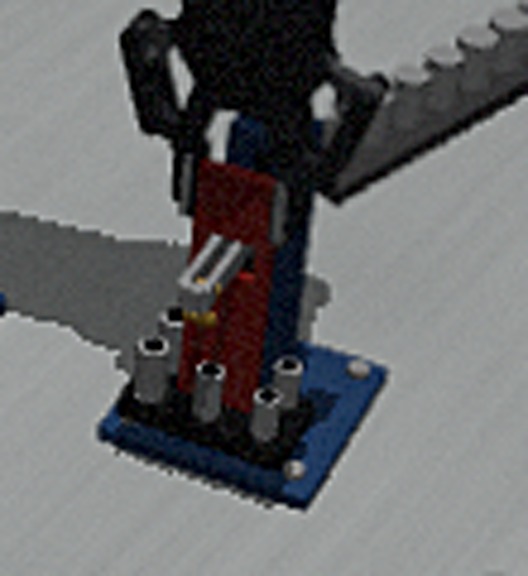

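The flap hangs shut again (yellow at crop (200,318)) in front of the red plate, so the caddy is past it. Now I set the weight down softly.

{"fn": "play_rows", "kwargs": {
  "plan": [0,0,0,0,0,0.0002,0.3,0,0,0,0,0,0.0003,0.3,0,0,0,0,0,0.0003,0.3,0,0,0,0,0,0.0003,0.3]
}}

```text
clock: 19.05
position: [0.5646, 0.2068, 0.1801]
ee_rot: [0.655, 0.756, 0.0, 0.0]
ft_force: [-0.2, -0.9, -3.1]
grip_width: 0.505
grasp_force: 62.0
```

{"fn": "play_rows", "kwargs": {
  "plan": [0,0,0,0,0,0.0003,0.3,0,0,0,0,0,0.0003,0.3,0,0,0,0,0,0.0003,0.3]
}}

```text
clock: 19.42
position: [0.5646, 0.2068, 0.18]
ee_rot: [0.655, 0.756, 0.0, 0.0]
ft_force: [-2.5, -1.5, 2.4]
grip_width: 0.499
grasp_force: 62.4
```

{"fn": "play_rows", "kwargs": {
  "plan": [0,0,0,0,0,-0.0002,0.3,0,0,0,0,0,-0.0002,0.3,0,0,0,0,0,-0.0002,0.54,0,0,0,0,0,-0.0002,0.58,0,0,0,0,0,-0.0002,0.62,0,0,0,0,0,-0.0002,0.62,0,0,0,0,0,-0.0002,0.62,0,0,0,0,0,-0.0002,0.62],
  "squeeze": 20
}}

```text
clock: 20.42
position: [0.5646, 0.2068, 0.1799]
ee_rot: [0.655, 0.756, 0.0, -0.0]
ft_force: [-0.4, -0.3, -0.0]
grip_width: 0.621
grasp_force: 0.0
```

{"fn": "play_rows", "kwargs": {
  "plan": [0,0,0,0,0,0,0.75,0,0,0,0,0,0,0.85,0,0,0,0,0,-0.005,0.85,0,0,0,0,0,-0.015,0.85,0,0,0,0,0,-0.03,0.85,0,0,0,0,0,-0.05,0.85,0,0,0,0,0,-0.07,0.85,0,0,0,-0.01,0,-0.1,0.85,0,0,0,-0.05,0,-0.13,0.85,0,0,0,-0.1,0,-0.14,0.85,0,0,0,-0.15,0,-0.14,0.85,0,0,0,-0.2,0,-0.14,0.85,0,0,0,-0.25,0,-0.14,0.85,0,0,0,-0.25,0,-0.14,0.85,0,0,0,-0.25,0,-0.14,0.85,0,0,0,-0.25,0,-0.14,0.85]
}}

```text
clock: 22.42
position: [0.6001, -0.039, 0.3202]
ee_rot: [0.654, 0.756, 0.0, -0.0]
ft_force: [-0.1, 0.1, -0.4]
grip_width: 0.852
grasp_force: 0.0
```

```bash
python3 - <<'E'
from h import *
s=viewer.camera('scene')[:,:,::-1]; t=viewer.camera('top')[:,:,::-1]
o=np.zeros((580,800,3),np.uint8)
o[:480,:400]=cv2.resize(s[85:205,300:400],None,fx=4,fy=4); o[:300,400:]=cv2.resize(t,(400,300)); o[300:580,400:]=cv2.resize(s,(400,280))
cv2.imwrite('pics/fin.png',o)
E
```

```text
(no output)
```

View pics/fin.png

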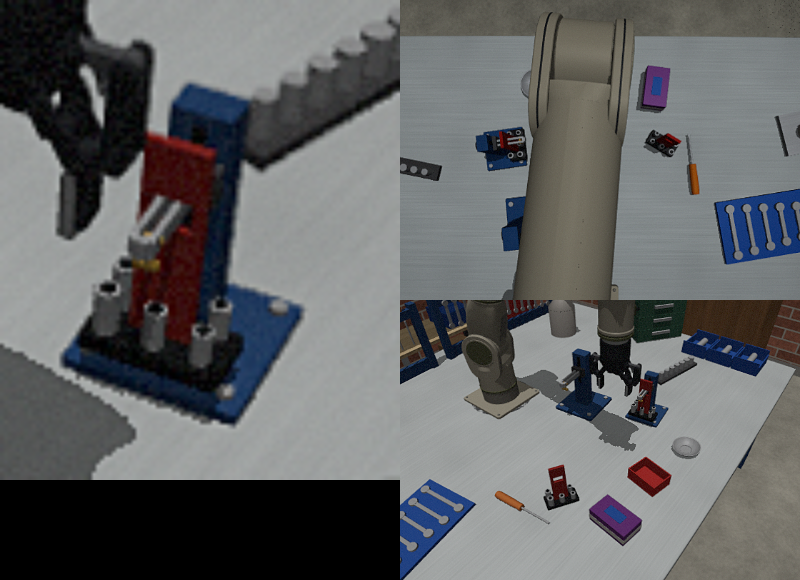

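The caddy hangs on the peg with the flap shut in front of it (yellow at (147,263)). The other things are where they were, and the gripper is clear.

```bash
python3 -c "
from workcell import manip; print(manip.hand_in())"
```

```text
the job is handed in; nothing more can be done
None
```

The caddy hangs released on the peg with the flap shut in front of it and the bystanders unmoved, and the job is handed in at about 22.5 s; one slip: while finding the peg's height by touch, the eye briefly pressed on it with about 18 N, over the 15 N limit, and the verdict isn't known.

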